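Free the blocked cup nest, load it and set the rotary mount to it

TASK

A roll of tape was left in one of the two cup nests, blue or yellow: first take it out and lay it flat on the black rubber mat, then slide the steel cup that waits by itself on the right of the bench along the worktop, without lifting or tipping it, into the freed nest until it stands against the nest's stop. Next turn the graduated dial to 30 degrees on the side of that nest, so that the wide mark of the nest's own colour stands at the red index line, and last press the white start button on the worktop all the way down. Leave the cup in the other nest where it is.

Things in the scene. Friction and masses are not known exactly. Their poses are not given: they have to be found in the camera images.
- blue_nest: fixed blue U-shaped cup nest, no floor: two side rails 30 mm high, a stop bar 42 mm high; inside 72 mm wide, open towards the robot. Origin on the worktop where a cup's centre lies when it touches the stop; +x points to the stop (face at x = +32 mm, bar 14 mm thick), y across. Rails begin at x = -46 mm; bare metal flares in front, 30 mm high, reach to x = -76 mm and open to 105 mm.
- yellow_nest: fixed yellow cup nest, same shape, size and frame as the blue one; either may be the left or the right one. A tall grey motorised chuck stands fixed behind and between the two nests, at least 40 mm behind their stop bars: keep the gripper clear of it.
- blue_nest_seat (a point): the same point as the blue nest's origin: where a loaded cup's centre belongs
- yellow_nest_seat (a point): the same for the yellow nest
- loaded_cup: open steel cup, 64 mm across, 47 mm high, standing in one of the two nests from the start (62 g); origin at the centre of its underside. Stays there.
- waiting_cup: open steel cup, 64 mm across outside, 58 mm inside, 47 mm high, wall 3 mm, floor 3 mm thick, about 62 g, standing alone on the right of the bench; origin at the centre of its underside. Shut fingers reach into it and can drag it.
- tape: cream roll of masking tape lying flat in the other nest: 67 mm across, 24 mm high, centre hole 34 mm across (open to the bench), about 70 g; origin at the centre of its underside
- mat: fixed black rubber mat 130 x 130 x 3 mm on the right of the bench; origin at the centre of its underside, x and y along its edges
- mount: fixed base of the rotary mount on the left, 150 x 150 mm plate 10 mm thick; origin at the centre of its underside, on the dial's axis; the block with the red index line stands on its far edge, at +x, to 24 mm high
- dial (a joint): angle of the dial (rad), positive counterclockwise seen from above; dark disc 120 mm across, top at 23 mm. A graduation every 10 degrees; wide blue mark at the index line at +0.524 rad, wide yellow mark there at -0.524 rad, 0 when the middle graduation is there. Stops at +-1.05. It turns freely with about 0.08 N m of friction and stays where it is left.
- dial_post (a point): top centre of the black upright post on the dial, by which it is pushed round: 16 mm across (24 mm at the foot), from the disc to 61 mm above the worktop, 45 mm from the axis, on the side opposite the index line when the dial reads 0
- start_top (a point): centre of the top face of the white start button, 36 mm across, that points up from a black housing on the worktop, left of the nests and in front of the dial
- start (a joint): travel of the start button (m): 0 up, 0.006 fully down; springs back, 5 N to press fully
Mind the look-alikes: they are no part of the job. What is shaped like the waiting_cup but orange, pink or purple is not meant.

How it is judged (in metres and radians):
On the way, in this order (a step that is already met when the one before it is completed fails the run):
1. the tape roll lies flat on the mat, let go (x of tape in the frame of mat between -0.035 and 0.035 m and y of tape in the frame of mat between -0.035 and 0.035 m and height (world z) of tape below 0.008 m and angle between tape's own z axis and vertical below 0.15 rad and linear speed of tape below 0.02 m/s and contact force between the fingers and tape below 0.1 N), for 0.2 s.
2. the waiting cup stands in the freed nest against its stop (((horizontal distance between waiting_cup and blue_nest_seat below 0.009 m and horizontal distance between loaded_cup and yellow_nest_seat below 0.014 m) or (horizontal distance between waiting_cup and yellow_nest_seat below 0.009 m and horizontal distance between loaded_cup and blue_nest_seat below 0.014 m)) and linear speed of waiting_cup below 0.02 m/s), for 0.2 s.
3. the dial reads 30 degrees at the freed nest's colour (((horizontal distance between waiting_cup and blue_nest_seat below 0.009 m and horizontal distance between loaded_cup and yellow_nest_seat below 0.014 m and value of joint dial between 0.4436 and 0.6036 rad) or (horizontal distance between waiting_cup and yellow_nest_seat below 0.009 m and horizontal distance between loaded_cup and blue_nest_seat below 0.014 m and value of joint dial between -0.6036 and -0.4436 rad)) and velocity of joint dial between -0.05 and 0.05 rad/s), for 0.2 s.
4. the start button is pressed down (value of joint start above 0.0045 m), for 0.05 s.
At the end, for the whole second after the job is handed in: Tape flat on the mat, centre within 35 mm of the mat's centre along each edge; waiting cup upright in the freed nest, within 9 mm of its seat; other cup in its nest (14 mm); dial within 4.5 degrees of that nest's colour mark (30 degrees); button pressed last and up again; all at rest (((horizontal distance between waiting_cup and blue_nest_seat below 0.009 m and horizontal distance between loaded_cup and yellow_nest_seat below 0.014 m and value of joint dial between 0.4436 and 0.6036 rad) or (horizontal distance between waiting_cup and yellow_nest_seat below 0.009 m and horizontal distance between loaded_cup and blue_nest_seat below 0.014 m and value of joint dial between -0.6036 and -0.4436 rad)) and x of tape in the frame of mat between -0.035 and 0.035 m and y of tape in the frame of mat between -0.035 and 0.035 m and height (world z) of tape below 0.008 m and angle between tape's own z axis and vertical below 0.15 rad and angle between waiting_cup's own z axis and vertical below 0.08 rad and height (world z) of waiting_cup below 0.005 m and value of joint start below 0.002 m and linear speed of each of tape, waiting_cup below 0.02 m/s); the robot touches nothing.
It fails at once if the waiting cup is lifted more than 15 mm or tipped more than 20 degrees (height (world z) of waiting_cup above 0.015 m or angle between waiting_cup's own z axis and vertical above 0.35 rad).
It fails at once if the cup in the other nest is moved more than 12 mm (distance of loaded_cup from where it was at the start of the episode above 0.012 m).
It also fails if it takes over 64 s, if anything falls off the work surface, if the arm or the gripper's body presses on something with over 40 N, if the wrist force passes 120 N, or if a joint passes its speed limit or range.

ROBOT

A 6-joint arm with a two-finger parallel gripper is mounted at the origin on a cart in front of the work surface, level with it; the furniture and walls round the work are solid. World frame = base frame: x ahead of the robot, y to its left, z up, the work surface at z = 0. Lengths are in mm, angles in degrees, forces in N, time in s.
With the tool pointing down it reaches from about 350 to 850 mm from the base axis. Payload 8.1 kg.
Tool frame: the origin (TCP) lies on the centre line of the jaws, within the pads' length; the fingertips stand 8 mm ahead of it and the grasp point (between the pads) lies 11 mm behind it; x points along the fingers, z is the direction in which the jaws open and shut, and the axes are right-handed (so a half turn about x gives the same grasp; the last joint's range is limited). The gripper opens to 85 mm and grips with 20 to 120 N. Pads are 22 mm wide; open, the fingers measure 114 mm over their backs; the gripper's body (76 mm by 85 mm) begins 54 mm behind the grasp point. The pads swing forward as they close: fully open they stand 13 mm farther back than shut.
Start: joints at [-79.721, 7.471, 85.268, -0, 87.261, -4.893], TCP at [157.05, -579.086, 239.292] pointing down, gripper open.
Joint ranges: [-169.43, 169.43], [-51.17, 129.36], [1.28, 143.12], [-76.62, 256.62], [0, 156.53], [-152.29, 152.29]. Speed limits (degrees/s): [136.94, 136.94, 159.86, 180, 180, 180].

INTERFACE

Orientations are given as [roll, pitch, yaw] about the fixed x, y, z axes, in that order (R = Rz(yaw) Ry(pitch) Rx(roll)).
In Python, from bench import r, vision, order gives the robot as it stands. The module is installed in compiled form; this text tells all that it offers.
- The arm moves only by the shell command python3 -m jog 'ROWS' [FORCE]. ROWS is JSON, a list of rows, each a list of 3 entries, a list of its own where there are three numbers: the shift along the world's x, y, z in m, then the turn, a rotation vector about the world's x, y, z in rad, then the opening, from -1 (shut) to 1 (fully open). A call has 1 to 5 rows; each row is the pose to reach, as a shift and turn from the pose commanded when the call began; what a row does not reach only later rows make up. A row lasts 1/12 s, in which the tool goes at most 41.7 mm and 7.16 degrees, less where a joint would pass 70% of its speed; a pose out of reach is approached as far as the arm can. A call with a gripper value outside its range is refused whole. The fingers move at their own pace and stop on an object; FORCE is the grip in N (left out, the last holds). Time passes only in rows, so rows that repeat a pose let the fingers close. It gives the time, the measured TCP pose, the force and the opening at its end, in the units of the state.
- r.sense(): the state, without advancing time (a new reading comes with each control period).
- vision.snapshot(name): name is "scene" or "top" or "wrist"; returns the picture (400x640x3 uint8, red, green, blue); there is no depth.
- vision.camera_model(name): a dict with "fov_y" (degrees; the focal length in pixels is half the picture's height over the tangent of half this angle, whatever the lens; pixels are square), "cx", "cy" (the principal point, pixels), "world_to_cam" (4x4, takes a point from world to camera coordinates). Camera axes: x right, y down, z forward; pixel columns grow to the right and rows downward; lengths in mm; the calibration is good to about 2 mm. A picture is of the moment at which its call begins: read the wrist's pose just before it. camera_model takes no time and is no camera call; for the wrist camera it gives the pose at the moment of the call.
- order.hand_in(): hands the job in, once; it reports no verdict.
The state is a dict: "time": time; "joint_pos": joint angles; "qd": joint speeds; "joint_efforts": joint torques, N m; "tool_pos": TCP position; "tcp_rot": TCP orientation; "ft_force": force on the tool from outside, world axes, zero at the start; "wrist_torque": the same for the moment, N m; "finger_gap": finger opening in mm.
Only numpy, scipy, OpenCV 4.12 (cv2) and the standard library are available. Lean on these libraries where they do the work, as an engineer would, in place of code of your own. Each camera call takes 0.05 s, during which the arm holds its last target.

## Working session

There is one attempt and no reset: what is moved stays moved. The work goes in short steps, Python scripts to look and compute and a shell command to move; the robot and the scene stay as the last step left them, time stands still between calls to the robot, and variables do not carry over. Pictures are saved under pics/ and viewed, and the job is handed in when it is done.

```bash
mkdir -p pics; ls; python3 - <<'E'
from bench import r, vision, order
import cv2
print(r.sense())
for n in ["scene","top","wrist"]:
    m=vision.camera_model(n); print(n,m)
    im=vision.snapshot(n); cv2.imwrite(f"pics/{n}0.png",im[:,:,::-1])
E
```

```text
pics
{'time': 0.0, 'joint_pos': array([-7.97218748e+01,  7.51740711e+00,  8.53302361e+01,  5.87538745e-04,
        8.72622834e+01, -4.89284977e+00]), 'qd': array([ 0.01789652, -0.050373  , -0.01097314, -0.01571058, -0.08968788,
        0.0128822 ]), 'joint_efforts': array([ 9.76492374e-04, -5.69402468e+01, -5.00544655e+01, -1.73047324e-04,
        1.49689091e-02, -1.78253487e-05]), 'tool_pos': array([ 156.94908617, -578.53999454,  238.21129364]), 'tcp_rot': array([174.80129514,  89.89007179,  99.97224154]), 'ft_force': array([-0.55275819, -0.03822953,  0.23309145]), 'wrist_torque': array([ 0.00165236, -0.04457405, -0.03450873]), 'finger_gap': 85.32390571377513}
scene {'fov_y': 55.53366340378344, 'cx': 314.73159562719553, 'cy': 191.7879549073512, 'world_to_cam': array([[-8.22205056e-01, -5.69189986e-01, -1.26762615e-03,
         3.18546936e+02],
       [-4.12941989e-01,  5.98031829e-01, -6.86903811e-01,
         3.40475508e+02],
       [ 3.91736851e-01, -5.64252330e-01, -7.26747237e-01,
         1.26349714e+03],
       [ 0.00000000e+00,  0.00000000e+00,  0.00000000e+00,
         1.000
[... 201 characters left out ...]
      [-9.96774784e-01, -1.01444406e-02, -7.96060363e-02,
         5.18237155e+02],
       [ 7.97467403e-02, -1.43151642e-02, -9.96712362e-01,
         1.40647856e+03],
       [ 0.00000000e+00,  0.00000000e+00,  0.00000000e+00,
         1.00000000e+00]])}
wrist {'fov_y': 65.66631278086605, 'cx': 312.89283942042016, 'cy': 204.09717784994677, 'world_to_cam': array([[ 2.60778583e-01, -9.65395605e-01, -2.42013437e-03,
        -5.98599067e+02],
       [-9.13604194e-01, -2.47596905e-01,  3.22526201e-01,
        -4.10086534e+01],
       [-3.11964594e-01, -8.18968807e-02, -9.46557443e-01,
         3.81117259e+02],
       [ 0.00000000e+00,  0.00000000e+00,  0.00000000e+00,
         1.00000000e+00]])}
```

View pics/scene0.png

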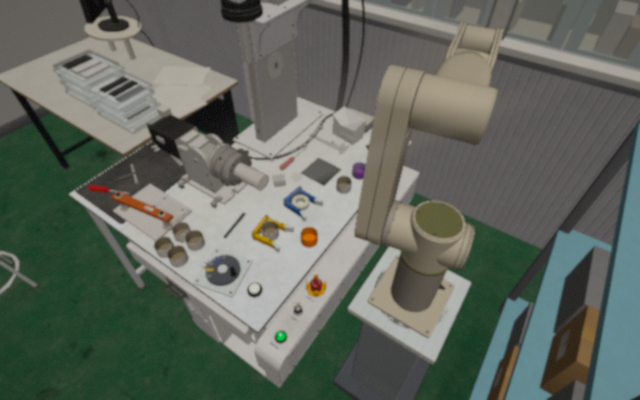

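View pics/top0.png

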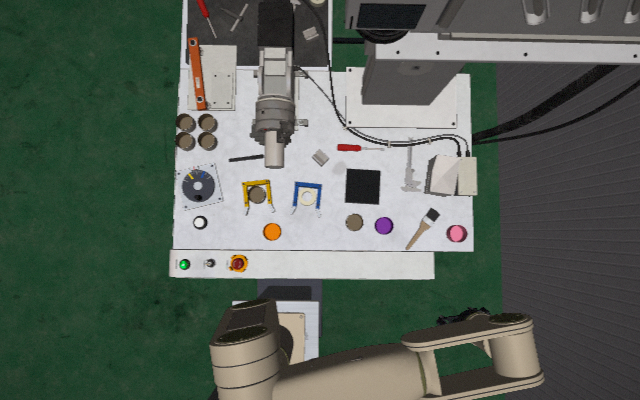

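View pics/wrist0.png

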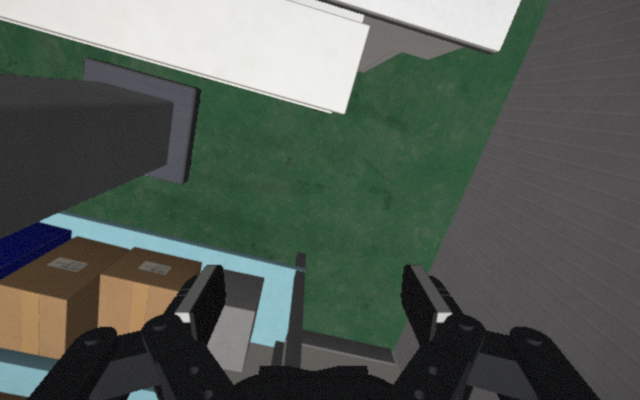

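Top view: the tape is in the blue nest, about (307,197). The loaded cup is in the yellow nest at (257,195). Candidates for the waiting cup:
- the lone steel cup at (354,222)
- purple at (384,226), orange at (272,231) and pink at (457,233), excluded by colour
- four grouped steel cups at (185–208,122–141), on the left and not alone

By the description it is (354,222). Checking that in a close crop.

```bash
cat > h.py <<'E'
from bench import r, vision, order
import cv2, numpy as np
def K(m):
    f=200/np.tan(np.radians(m['fov_y']/2)); return f
def ray(m,u,v,z):
    f=K(m); T=m['world_to_cam']; R=T[:3,:3]; t=T[:3,3]
    d=R.T@np.array([(u-m['cx'])/f,(v-m['cy'])/f,1.]); c=-R.T@t
    s=(z-c[2])/d[2]; return c+s*d
def proj(m,p):
    f=K(m); q=m['world_to_cam']@np.append(p,1.); return f*q[0]/q[2]+m['cx'], f*q[1]/q[2]+m['cy']
E
python3 - <<'E'
from h import *
im=vision.snapshot("top")[:,:,::-1]; cv2.imwrite("pics/t.png",im)
a=cv2.resize(im[150:250,170:400],None,fx=3.4,fy=3.4,interpolation=cv2.INTER_CUBIC); cv2.imwrite("pics/tc.png",a)
hsv=cv2.cvtColor(im,cv2.COLOR_BGR2HSV)
m=vision.camera_model("top")
def blobs(mask,name,z,amin=30):
    n,l,s,c=cv2.connectedComponentsWithStats(mask.astype(np.uint8))
    for i in range(1,n):
        if s[i][4]>amin and s[i][1]>100 and s[i][1]<260: 
            print(name,s[i],c[i].round(1),ray(m,*c[i],z).round(1))
h,sa,v=[hsv[:,:,i].astype(int) for i in range(3)]
blobs((h>95)&(h<130)&(sa>100)&(v>60),"blue",36)
blobs((h>18)&(h<32)&(sa>130)&(v>60),"yellow",36)
blobs((v<50)&(np.arange(400)[:,None]>150),"black",3)
blobs((h>10)&(h<30)&(sa>40)&(sa<110)&(v<200),"steel",47)
E
```

```text
blue [293 182  28  27 227] [306.9 191.1] [ 552.7 -113.8   36. ]
yellow [242 180  30  27 276] [256.  189.5] [556.6  73.3  36. ]
yellow [232 255  15  17  75] [240.8 261.2] [295.1 122.2  36. ]
black [235 155  28   5  55] [250.2 157. ] [683.6 103.4   3. ]
black [ 346  169   34   35 1071] [362.4 185.9] [ 578.1 -322.3    3. ]
black [194 195   8   6  38] [197.9 197.2] [528.8 295.4   3. ]
black [428 210  11  11  33] [433.6 215.2] [ 470.  -591.2    3. ]
black [198 216   9  13  34] [203.2 221.7] [437.5 272.3   3. ]
steel [176 114  17  16 204] [183.9 121.3] [805.6 342.7  47. ]
steel [199 114  16  17 201] [206.4 121.5] [806.2 260.2  47. ]
steel [175 132  18  17 201] [183.5 139.6] [737.  341.7  47. ]
steel [198 132  17  17 201] [206.1 139.4] [738.8 258.8  47. ]
steel [247 185  18  18 226] [255.6 193.7] [540.1  72.7  47. ]
steel [346 214  17  17 216] [354.2 221.8] [ 441.  -287.5   47. ]
steel [406 221  24  29 165] [418.  233.5] [ 400.8 -519.8   47. ]
```

View pics/tc.png

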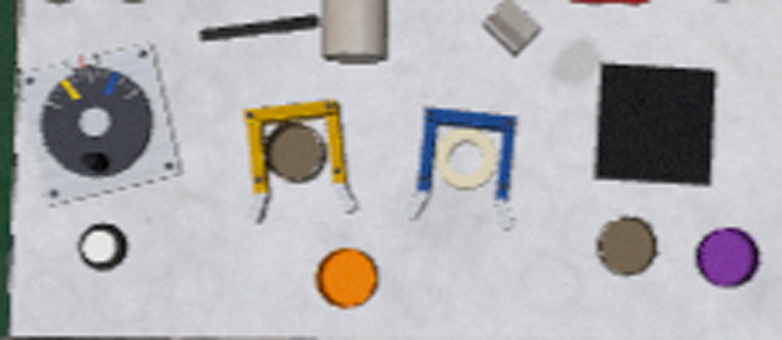

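```bash
cat >> h.py <<'E'
from scipy.spatial.transform import Rotation as Ro
def toolR(s): return Ro.from_euler('xyz',s['tcp_rot'],degrees=True).as_matrix()
E
python3 - <<'E'
from h import *
s=r.sense(); R=toolR(s); print(R.round(3), s['time'])
m=vision.camera_model("wrist"); T=m['world_to_cam']; c=-T[:3,:3].T@T[:3,3]; print("cam",c,"rel",R.T@(c-s['tool_pos']), "opt axis",T[2,:3])
# nest orientations
im=cv2.imread("pics/t.png"); hsv=cv2.cvtColor(im,cv2.COLOR_BGR2HSV); h,sa,v=[hsv[:,:,i].astype(int) for i in range(3)]
mt=vision.camera_model("top")
for nm,mask in [("blue",(h>95)&(h<130)&(sa>100)&(v>60)),("mat",(v<50))]:
    mk=mask.astype(np.uint8); mk[:165]=0; mk[215:]=0; mk[:, :285]=0; mk[:,400:]=0
    cs,_=cv2.findContours(mk,cv2.RETR_EXTERNAL,cv2.CHAIN_APPROX_NONE); c=max(cs,key=cv2.contourArea)
    pts=np.array([ray(mt,*p[0],36 if nm=="blue" else 3)[:2] for p in c],np.float32)
    print(nm,cv2.minAreaRect(pts))
E
```

```text
[[-0.     0.965  0.262]
 [ 0.001  0.262 -0.965]
 [-1.     0.    -0.001]] 0.2
cam [ 237.54660671 -556.9110611   372.81328219] rel [-134.15577125   83.47555672   -0.16132055] opt axis [-0.31187848 -0.08237452 -0.94654438]
blue ((539.71142578125, -113.90106201171875), (95.72319030761719, 89.56813049316406), 84.56165313720703)
mat ((577.8875732421875, -322.39031982421875), (123.14053344726562, 125.60530090332031), 87.25804901123047)
```

The crop confirms it: the lone brown-grey steel cup is at crop (627,246). The tape ring sits in the blue nest at crop (467,160), and the blue mark stands right of the index, so the dial has to turn counterclockwise. Moving above the blue nest.

```bash
python3 -m jog '[[[0.118,0.155,-0.013],[0,0,0.4],1],[[0.118,0.155,-0.013],[0,0,0.4],1],[[0.118,0.155,-0.013],[0,0,0.4],1],[[0.118,0.155,-0.013],[0,0,0.4],1],[[0.118,0.155,-0.013],[0,0,0.4],1]]'
python3 -m jog '[[[0.118,0.155,-0.013],[0,0,0.4],0],[[0.118,0.155,-0.013],[0,0,0.4],0],[[0.118,0.155,-0.013],[0,0,0.4],0],[[0.118,0.155,-0.013],[0,0,0.4],0],[[0.118,0.155,-0.013],[0,0,0.4],0]]'
python3 -m jog '[[[0.118,0.155,-0.013],[0,0,0.4],-0.3],[[0.118,0.155,-0.013],[0,0,0.4],-0.3],[[0.118,0.155,-0.013],[0,0,0.4],-0.3],[[0.118,0.155,-0.013],[0,0,0.4],-0.3],[[0.118,0.155,-0.013],[0,0,0.4],-0.3]]'
cat > w.py <<'E'
from h import *
import sys
s=r.sense(); m=vision.camera_model("wrist"); im=vision.snapshot("wrist")[:,:,::-1]
n=sys.argv[1]; cv2.imwrite(f"pics/{n}.png",im); np.savez(f"pics/{n}.npz",T=m['world_to_cam'],tp=s['tool_pos'],R=toolR(s))
print(s['time'],s['tool_pos'].round(1),'z-ang',np.degrees(np.arctan2(*toolR(s)[1::-1,2])).round(2),toolR(s)[:,0].round(3),s['ft_force'].round(1),s['finger_gap'].round(1))
E
python3 w.py w1
```

```text
time: 0.62
tool_pos: [276.5, -421.3, 225.7]
tcp_rot: [127.3, 89.9, 75.6]
ft_force: [-0.5, -0.2, -0.1]
finger_gap: 85.4
time: 1.03
tool_pos: [394.4, -266.1, 213.0]
tcp_rot: [88.1, 89.9, 59.3]
ft_force: [-0.8, 0.5, -0.1]
finger_gap: 42.2
time: 1.45
tool_pos: [512.4, -110.9, 200.0]
tcp_rot: [72.0, 90.0, 66.1]
ft_force: [-0.1, -0.3, 1.0]
finger_gap: 29.6Traceback (most recent call last):
  File "w.py", line 5, in <module>
    print(s['time'],s['tool_pos'].round(1),'z-ang',np.degrees(np.arctan2(*toolR(s)[1::-1,2])).round(2),toolR(s)[:,0].round(3),s['ft_force'].round(1),s['finger_gap'].round(1))
                                                                                                                                                     ^^^^^^^^^^^^^^^^^^^^^
AttributeError: 'float' object has no attribute 'round'
```

View pics/w1.png

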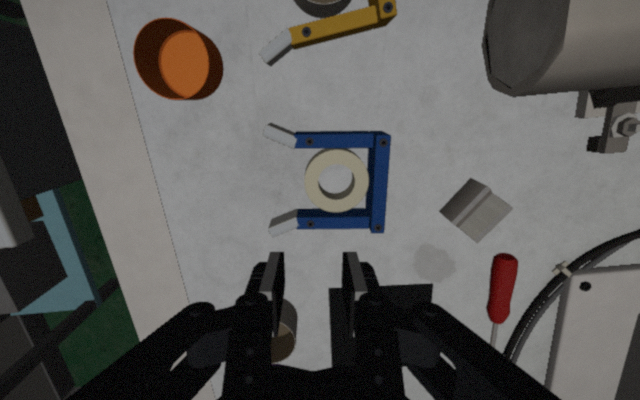

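```bash
sed -i "s/s\['finger_gap'\].round(1)/round(s['finger_gap'],1)/" w.py; cat >> h.py <<'E'
def load(n):
    d=np.load(f"pics/{n}.npz"); m=dict(vision.camera_model("wrist")); m['world_to_cam']=d['T']; im=cv2.imread(f"pics/{n}.png")
    return im,m,d['tp'],d['R']
E
python3 - <<'E'
from h import *
im,m,tp,R=load("w1"); print(tp,R[:,2])
hsv=cv2.cvtColor(im,cv2.COLOR_BGR2HSV); h,sa,v=[hsv[:,:,i].astype(int) for i in range(3)]
cream=((h>12)&(h<35)&(sa>25)&(sa<110)&(v>150)).astype(np.uint8)
cream[:140]=0;cream[225:]=0;cream[:,:290]=0;cream[:,375:]=0
cs,hi=cv2.findContours(cream,cv2.RETR_CCOMP,cv2.CHAIN_APPROX_NONE)
for c in cs:
    if cv2.contourArea(c)>200:
        pts=np.array([ray(m,*p[0],24)[:2] for p in c],np.float32); print("tape",cv2.fitEllipse(pts), cv2.boundingRect(c))
blue=((h>95)&(h<130)&(sa>100)&(v>50)).astype(np.uint8); blue[:115]=0;blue[245:]=0;blue[:,:260]=0;blue[:,400:]=0
ys,xs=np.nonzero(blue)
# bar outer corners & edges
cs,_=cv2.findContours(blue,cv2.RETR_EXTERNAL,cv2.CHAIN_APPROX_NONE); c=max(cs,key=cv2.contourArea)
print(cv2.approxPolyDP(c,3,True)[:,0].tolist())
cv2.imwrite("pics/w1c.png",cv2.resize(im[100:260,240:420],None,fx=4,fy=3.7))
E
date
```

```text
[ 512.39538101 -110.91209208  199.97517998] [ 9.94783079e-01 -1.02012543e-01  2.60272940e-04]
[[386, 134], [376, 136], [372, 232], [383, 231], [389, 150]]
Mon Dec  7 07:10:52 UTC 2026
```

View pics/w1c.png

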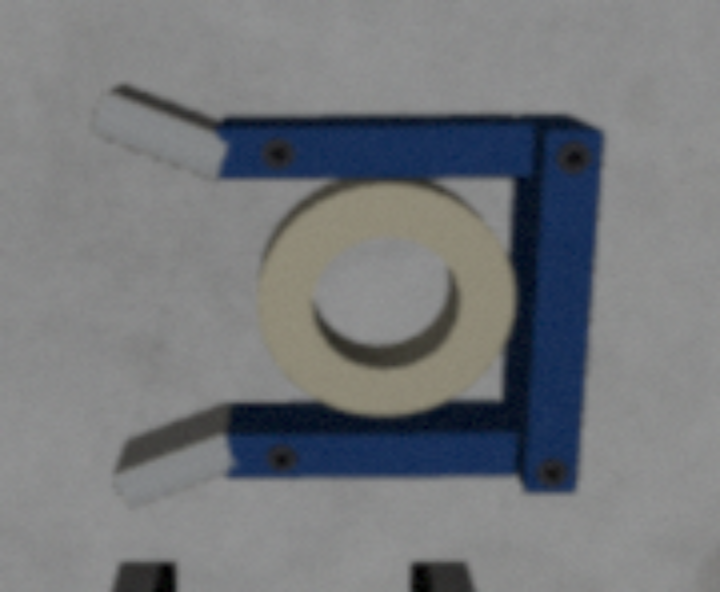

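```bash
python3 - <<'E'
from h import *
im,m,tp,R=load("w1")
hsv=cv2.cvtColor(im,cv2.COLOR_BGR2HSV); h,sa,v=[hsv[:,:,i].astype(int) for i in range(3)]
print(hsv[165,337],hsv[120,337],hsv[181,337])
mk=((h>15)&(h<35)&(sa>35)&(v>110)).astype(np.uint8); mk[:140]=0;mk[225:]=0;mk[:,:295]=0;mk[:,375:]=0
cs,_=cv2.findContours(mk,cv2.RETR_CCOMP,cv2.CHAIN_APPROX_NONE)
for c in cs:
    if cv2.contourArea(c)>150:
        pts=np.array([ray(m,*p[0],24)[:2] for p in c],np.float32); print("tape",cv2.fitEllipse(pts), cv2.boundingRect(c))
P=lambda a,b,z: ray(m,a/4+240,b/3.7+100,z)[:2]
a,b=P(603,132,42),P(577,490,42); d=(a-b); print("bar rear",a,b,np.linalg.norm(d)); ang=np.arctan2(d[1],d[0])-np.pi/2
print("yaw",np.degrees(ang)); ex=np.array([np.cos(ang),np.sin(ang)]); mid=(a+b)/2
print("origin est", mid-46*ex)
c1,c2=P(218,178,30),P(228,432,30); print("rail inner front corners",c1,c2,np.linalg.norm(c1-c2)); print("origin est2",(c1+c2)/2+46*ex)
f1,f2=P(400,178,30),P(400,432,30); print(np.linalg.norm(f1-f2))
print("railang",np.degrees(np.arctan2(*(P(535,122,30)-P(218,118,30))[::-1])),np.degrees(np.arctan2(*(P(519,432,30)-P(228,432,30))[::-1])))
E
```

```text
[ 15   4 134] [105   4 144] [ 30   2 143]
tape ((536.5188598632812, -110.39585876464844), (64.03590393066406, 64.55789947509766), 16.297077178955078) (305, 150, 63, 62)
tape ((536.4666748046875, -110.5942153930664), (39.33614730834961, 40.14591979980469), 168.80996704101562) (317, 162, 39, 40)
bar rear [589.50621033 -67.50200868] [ 580.63581073 -164.72696877] 97.62877062780298
yaw -5.212995487353421
origin est [ 539.26127498 -111.93499963]
rail inner front corners [498.55084529 -71.4060176 ] [ 492.41301672 -142.93020282] 71.78706018728896
origin est2 [ 541.29166656 -111.3475993 ]
71.796835525728
railang -6.672439050841575 -5.896201203363793
```

```bash
python3 -m jog '[[[-0.001,0.0028,-0.04],[0,0,0],-0.3],[[-0.001,0.0028,-0.08],[0,0,0],-0.3],[[-0.001,0.0028,-0.12],[0,0,0],-0.3],[[-0.001,0.0028,-0.14],[0,0,0],-0.3],[[-0.001,0.0028,-0.14],[0,0,0],-0.3]]' 40; python3 w.py w2
```

```text
time: 1.92
tool_pos: [505.2, -109.7, 54.1]
tcp_rot: [168.3, 89.4, 162.3]
ft_force: [0.2, -0.6, 0.3]
finger_gap: 29.8
1.9167 [ 505.2 -109.7   54.1] z-ang -6.07 [-0.01   0.003 -1.   ] [ 0.2 -0.6  0.3] 29.8
```

View pics/w2.png

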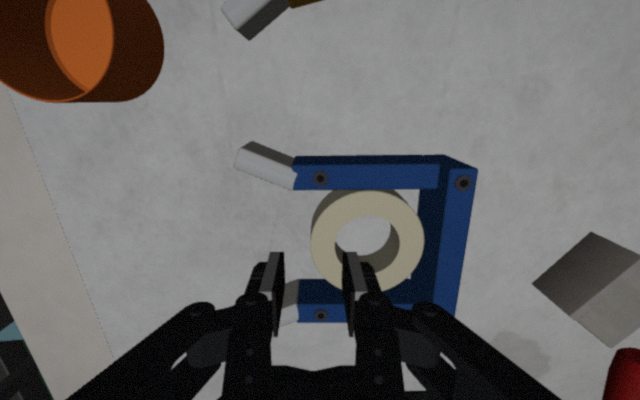

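```bash
python3 -m jog '[[[0,0,0],[0,0,0],-0.3],[[0,0,0],[0,0,0],-0.3]]'; python3 w.py w3; python3 - <<'E'
from h import *
im,m,tp,R=load("w3")
hsv=cv2.cvtColor(im,cv2.COLOR_BGR2HSV); h,sa,v=[hsv[:,:,i].astype(int) for i in range(3)]
b,g,rr=[im[:,:,i].astype(int) for i in range(3)]
mk=((rr-b>14)&(v>110)).astype(np.uint8); mk[:170]=0;mk[305:]=0;mk[:,:295]=0;mk[:,440:]=0
cv2.imwrite("pics/mk.png",mk*255)
cs,_=cv2.findContours(mk,cv2.RETR_CCOMP,cv2.CHAIN_APPROX_NONE)
for c in cs:
    if cv2.contourArea(c)>150:
        pts=np.array([ray(m,*p[0],24)[:2] for p in c],np.float32); print("tape",cv2.fitEllipse(pts), cv2.boundingRect(c), cv2.minEnclosingCircle(pts))
E
```

```text
time: 2.13
tool_pos: [511.9, -112.0, 62.9]
tcp_rot: [-11.9, 89.8, -18.0]
ft_force: [0.6, -1.1, 1.0]
finger_gap: 30.1
2.1333 [ 511.9 -112.    62.9] z-ang -6.08 [ 0.004 -0.001 -1.   ] [ 0.6 -1.1  1. ] 30.1
tape ((536.5095825195312, -109.77378845214844), (60.43238067626953, 61.790340423583984), 94.82366180419922) (299, 184, 108, 98) ((536.5771484375, -110.46957397460938), 32.98613357543945)
```

View pics/mk.png

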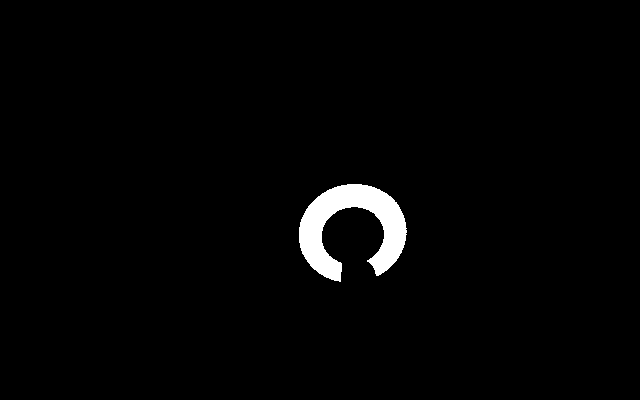

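```bash
python3 -m jog '[[[0.0013,0.0032,0],[0,0,0],-0.3],[[0.0013,0.0032,-0.012],[0,0,0],-0.3],[[0.0013,0.0032,-0.024],[0,0,0],-0.3],[[0.0013,0.0032,-0.024],[0,0,0],-0.3]]'; python3 w.py w4
```

```text
time: 2.52
tool_pos: [509.4, -107.4, 33.3]
tcp_rot: [168.9, 89.8, 162.8]
ft_force: [-0.9, 0.6, -0.0]
finger_gap: 30.0
2.5167 [ 509.4 -107.4   33.3] z-ang -6.07 [-0.004  0.001 -1.   ] [-0.9  0.6 -0. ] 30.0
```

View pics/w4.png

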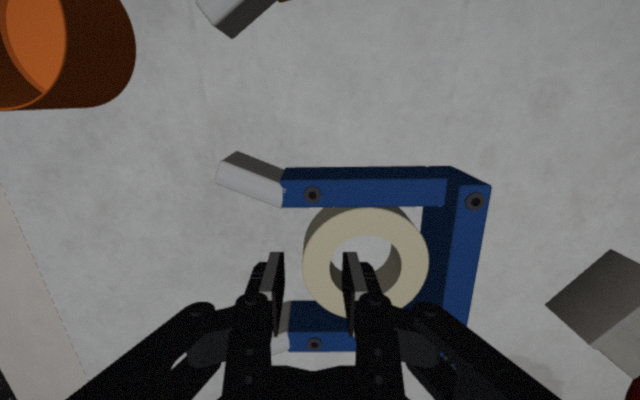

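The inner finger, at (352,265), stands over the hole. The outer finger, at (278,265), stands in front of the roll. Descending and gripping.

```bash
python3 -m jog '[[[0,0,0],[0,0,0],-0.3],[[0,0,-0.007],[0,0,0],-0.3],[[0,0,-0.014],[0,0,0],-0.3],[[0,0,-0.0215],[0,0,0],-0.3],[[0,0,-0.0215],[0,0,0],-0.3]]'; python3 -m jog '[[[0,0,0],[0,0,0],-0.3],[[0,0,0],[0,0,0],-1],[[0,0,0],[0,0,0],-1],[[0,0,0],[0,0,0],-1],[[0,0,0],[0,0,0],-1]]' 50;  python3 w.py w5
```

```text
time: 2.98
tool_pos: [509.9, -107.7, 12.7]
tcp_rot: [168.5, 89.8, 162.4]
ft_force: [-0.1, -0.0, -0.8]
finger_gap: 29.9
time: 3.4
tool_pos: [511.5, -108.1, 15.0]
tcp_rot: [-14.0, 90.0, -20.1]
ft_force: [0.2, -0.3, -0.6]
finger_gap: 16.4
3.4 [ 511.5 -108.1   15. ] z-ang -6.07 [ 0. -0. -1.] [ 0.2 -0.3 -0.6] 16.4
```

View pics/w5.png

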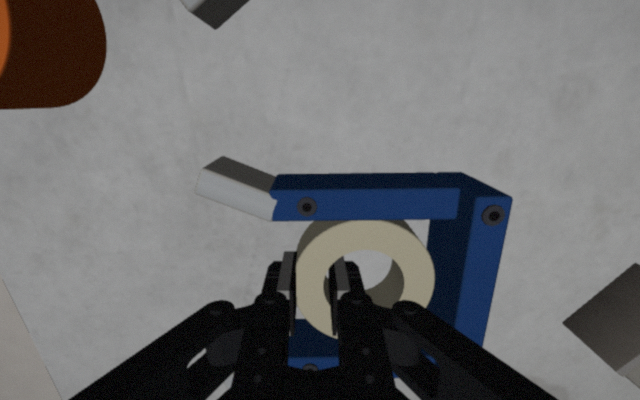

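```bash
python3 -m jog '[[[0,0,0.015],[0,0,0],-1],[[0,0,0.035],[0,0,0],-1],[[0,0,0.06],[0,0,0],-1],[[0,0,0.065],[0,0,0],-1],[[0,-0.02,0.065],[0,0,0],-1]]'; python3 -m jog '[[[0.01,-0.03,0],[0,0,0],-1],[[0.02,-0.07,0],[0,0,0],-1],[[0.03,-0.11,0],[0,0,0],-1],[[0.036,-0.15,0],[0,0,0],-1],[[0.0415,-0.175,0],[0,0,0],-1]]'; python3 -m jog '[[[0,-0.0165,0],[0,0,0],-1],[[0,-0.0165,0],[0,0,0],-1],[[0,-0.0165,0],[0,0,0],-1]]'; python3 w.py w6
```

```text
time: 3.87
tool_pos: [513.4, -126.6, 82.4]
tcp_rot: [3.2, 89.7, -2.7]
ft_force: [0.5, 0.5, -0.9]
finger_gap: 16.2
time: 4.28
tool_pos: [552.8, -306.9, 79.5]
tcp_rot: [-63.9, 89.9, -70.0]
ft_force: [0.4, -0.2, -1.3]
finger_gap: 15.9
time: 4.53
tool_pos: [552.4, -320.3, 79.0]
tcp_rot: [141.1, 90.0, 134.9]
ft_force: [0.3, -0.0, -0.7]
finger_gap: 15.6
4.5333 [ 552.4 -320.3   79. ] z-ang -6.17 [-0.001  0.001 -1.   ] [ 0.3 -0.  -0.7] 15.6
```

View pics/w6.png

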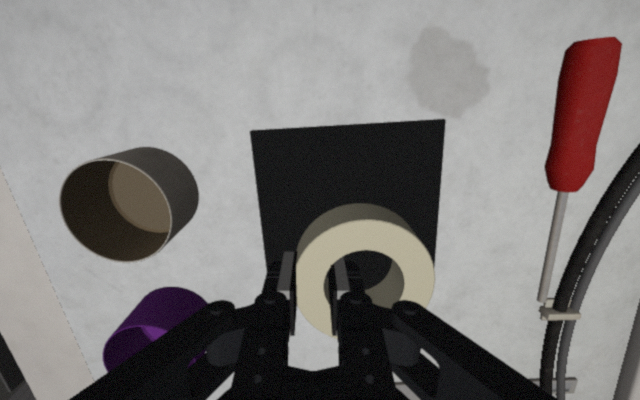

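```bash
python3 - <<'E'
from h import *
im,m,tp,R=load("w6")
a,b=ray(m,251,131,3),ray(m,445,120,3); print(a,b,np.linalg.norm(a-b))
d=(b-a)[:2]/np.linalg.norm((b-a)[:2]); n=np.array([d[1],-d[0]]); print("mat c",(a+b)[:2]/2+65*n, d)
# held tape: top plane z about tp z -15+24
z=tp[2]-15+24
for p in [(299,265),(435,268),(366,221)]: print(ray(m,*p,z))
# cup rim bottom: base circle z=0 hidden; rim ellipse leftmost/right/top/bottom
for p in [(61,200),(171,232),(118,158),(120,262)]: print("rim",ray(m,*p,47))
E
```

```text
[ 518.53615203 -253.06122604    3.        ] [ 646.17411331 -259.88714237    3.        ] 127.82035163825378
mat c [ 578.88397525 -321.38143393] [ 0.99857307 -0.05340242]
[ 547.5493195  -308.30729262   87.95755355]
[ 609.34077598 -316.56060392   87.95755355]
[ 579.15494805 -289.97205099   87.95755355]
rim [ 414.40132412 -275.78396711   47.        ]
rim [ 471.16458722 -301.72755914   47.        ]
rim [ 453.79121128 -256.10232945   47.        ]
rim [ 435.41985277 -317.73925592   47.        ]
```

```bash
python3 -m jog '[[[0,0,-0.02],[0,0,0],-1],[[0,0,-0.045],[0,0,0],-1],[[0,0,-0.055],[0,0,0],-1],[[0,0,-0.06],[0,0,0],-1],[[0,0,-0.061],[0,0,0],-1]]'; python3 -m jog '[[[0,0,0],[0,0,0],-1],[[0,0,0],[0,0,0],-1]]';python3 -m jog '[[[0,0,0],[0,0,0],-0.3],[[0,0,0],[0,0,0],-0.3],[[0,0,0],[0,0,0],-0.3]]'; python3 w.py w7
```

```text
time: 5.0
tool_pos: [552.1, -317.8, 18.4]
tcp_rot: [148.0, 89.8, 142.0]
ft_force: [0.8, -1.1, 0.2]
finger_gap: 15.6
time: 5.17
tool_pos: [553.4, -319.3, 19.5]
tcp_rot: [-25.0, 89.9, -31.0]
ft_force: [0.3, 1.0, -0.4]
finger_gap: 15.8
time: 5.42
tool_pos: [553.2, -319.8, 19.3]
tcp_rot: [-28.6, 89.9, -34.7]
ft_force: [-0.4, -0.6, 0.6]
finger_gap: 29.8
5.4167 [ 553.2 -319.8   19.3] z-ang -6.07 [ 0.001 -0.001 -1.   ] [-0.4 -0.6  0.6] 29.8
```

View pics/w7.png

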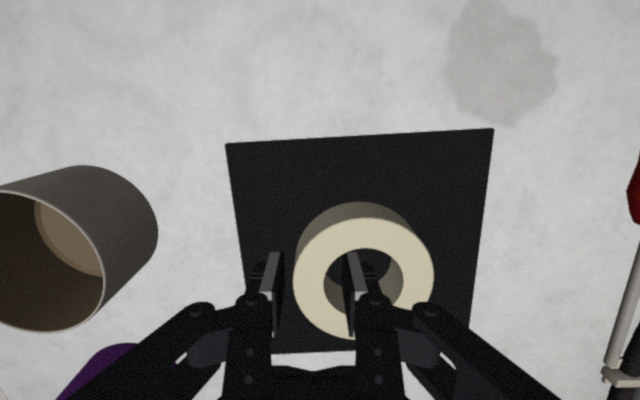

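```bash
python3 -m jog '[[[0,0,0.02],[0,0,0],-0.3],[[0,0,0.05],[0,0,0],-0.3],[[0,0,0.09],[0,0,0],-0.3],[[-0.03,0.01,0.11],[0,0,0],-0.3],[[-0.06,0.015,0.12],[0,0,0],-0.3]]';python3 -m jog '[[[-0.04,0.02,0],[0,0,0],-0.3],[[-0.082,0.02,0],[0,0,0],-0.3],[[-0.082,0.02,0],[0,0,0],-0.3],[[-0.082,0.02,0],[0,0,0],-0.3]]'; python3 w.py w8;  python3 - <<'E'
from h import *
im,m,tp,R=load("w6")
b,g,rr=[im[:,:,i].astype(int) for i in range(3)]
im2,m2,_,_=load("w8")
E
```

```text
time: 5.88
tool_pos: [495.2, -305.6, 143.7]
tcp_rot: [-28.2, 89.6, -34.2]
ft_force: [-0.0, -0.3, 0.2]
finger_gap: 29.7
time: 6.22
tool_pos: [408.7, -284.0, 138.4]
tcp_rot: [160.0, 90.0, 153.8]
ft_force: [0.3, 0.6, 0.5]
finger_gap: 30.2
6.2167 [ 408.7 -284.   138.4] z-ang -6.17 [-0.001  0.    -1.   ] [0.3 0.6 0.5] 30.2
```

View pics/w8.png

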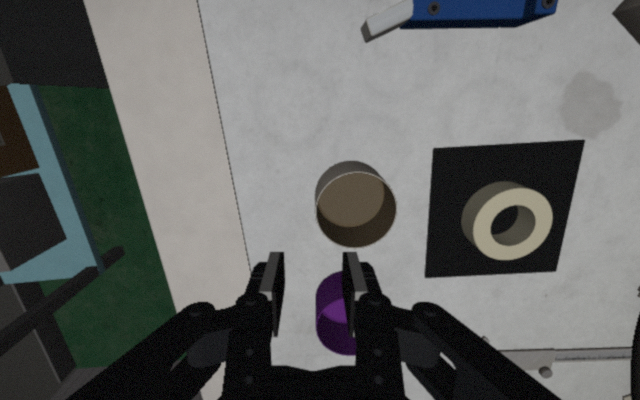

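The tape lies on the mat at (507,221). The waiting cup's rim is at about (356,209), and the purple cup is below it at (336,312).

```bash
python3 - <<'E'
from h import *
im,m,tp,R=load("w8")
P=[ray(m,*p,47)[:2] for p in [(316,209),(396,209),(356,171),(356,247)]]; print(np.round(P,1))
print("cup",np.mean(P,0))
print("purple right rim/top", ray(m,318,285,47), ray(m,336,271,0))
# mat corners and tape
c=[ray(m,*p,3)[:2] for p in [(433,149),(584,140),(555,271),(425,277)]]; print("mat",np.round(c,1),np.mean(c,0))
T=[ray(m,*p,27)[:2] for p in [(473,221),(553,221),(513,183),(513,261)]]; print("tape",np.mean(T,0),np.round(T,1))
cv2.imwrite("pics/w8c.png",cv2.resize(im[140:360,290:420],None,fx=2.7,fy=2.7))
E
```

```text
[[ 411.4 -281.6]
 [ 472.9 -288.3]
 [ 444.1 -255.1]
 [ 440.1 -317.5]]
cup [ 442.10143553 -285.61117717]
purple right rim/top [ 405.94161111 -349.48501219   47.        ] [ 423.00847748 -366.11370128    0.        ]
mat [[ 516.6 -253.4]
 [ 645.1 -259.6]
 [ 638.4 -387.6]
 [ 510.6 -380.6]] [ 577.68809382 -320.28633315]
tape [ 576.58975169 -318.87321455] [[ 542.6 -313.9]
 [ 610.3 -321.3]
 [ 573.2 -283.7]
 [ 580.2 -356.6]]
```

View pics/w8c.png

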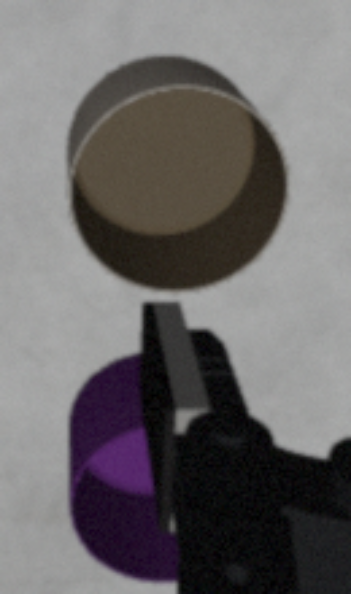

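```bash
python3 -m jog '[[[0.001,0.0015,-0.025],[0,0,0],-0.3],[[0.001,0.0015,-0.055],[0,0,0],-0.3],[[0.001,0.0015,-0.068],[0,0,0],-0.3],[[0.001,0.0015,-0.068],[0,0,0],-0.3],[[0.001,0.0015,-0.068],[0,0,0],-0.3]]'; python3 w.py w9
```

```text
time: 6.68
tool_pos: [412.6, -283.1, 70.6]
tcp_rot: [135.8, 89.9, 129.7]
ft_force: [0.0, -1.2, 0.3]
finger_gap: 29.8
6.6833 [ 412.6 -283.1   70.6] z-ang -6.05 [-0.001  0.001 -1.   ] [ 0.  -1.2  0.3] 29.8
```

View pics/w9.png

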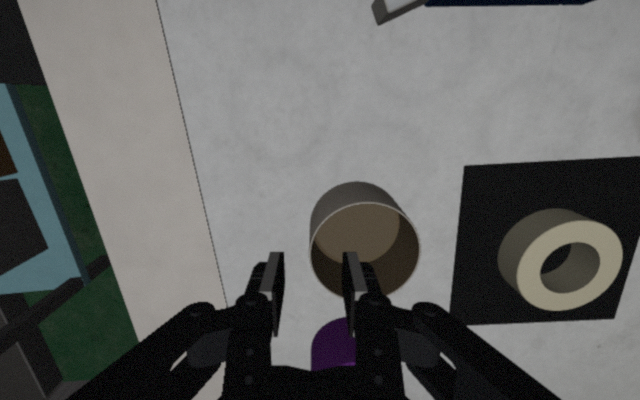

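```bash
python3 -m jog '[[[-0.0005,0,-0.015],[0,0,0],-0.3],[[-0.0005,0,-0.032],[0,0,0],-0.3],[[-0.0005,0,-0.044],[0,0,0],-0.3],[[-0.0005,0,-0.048],[0,0,0],-0.3],[[-0.0005,0,-0.048],[0,0,0],-0.3]]' 20;  python3 -m jog '[[[0,0,0],[0,0,0],-0.3],[[0,0,0],[0,0,0],-0.6],[[0,0,0],[0,0,0],-0.75],[[0,0,0],[0,0,0],-1],[[0,0,0],[0,0,0],-1]]' 20; python3 -m jog '[[[0,0,0],[0,0,0],-1],[[0,0,0],[0,0,0],-1]]' 20; python3 w.py w10
```

```text
time: 7.15
tool_pos: [411.3, -282.9, 22.5]
tcp_rot: [142.3, 89.9, 136.2]
ft_force: [0.3, 0.1, 0.1]
finger_gap: 29.9
time: 7.57
tool_pos: [412.0, -283.7, 23.8]
tcp_rot: [-34.7, 89.9, -40.7]
ft_force: [-0.4, -0.2, 4.9]
finger_gap: 4.3
time: 7.73
tool_pos: [412.0, -283.7, 23.8]
tcp_rot: [-36.1, 89.9, -42.2]
ft_force: [-1.3, 1.0, 5.7]
finger_gap: 4.3
7.7333 [ 412.  -283.7   23.8] z-ang -6.07 [ 0.001 -0.001 -1.   ] [-1.3  1.   5.7] 4.3
```

View pics/w10.png

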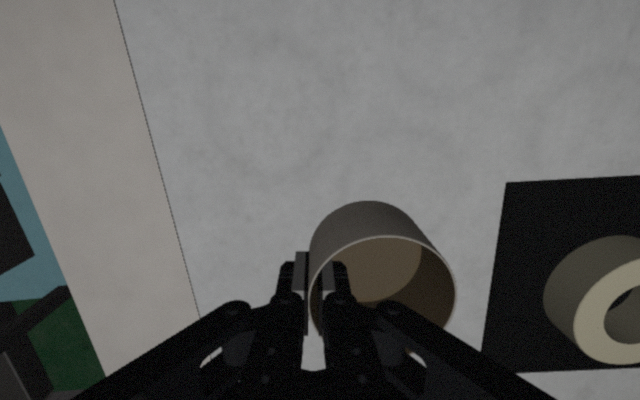

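```bash
python3 -m jog '[[[0,0,0.001],[0,0,0],-1],[[-0.005,0.01,0.001],[0,0,0],-1],[[-0.012,0.03,0.001],[0,0,0],-1],[[-0.02,0.05,0.001],[0,0,0],-1],[[-0.028,0.07,0.001],[0,0,0],-1]]'; python3 -m jog '[[[-0.0035,0.025,0],[0,0,0],-1],[[-0.0035,0.05,0],[0,0,0],-1],[[-0.0035,0.075,0],[0,0,0],-1],[[-0.0035,0.1,0],[0,0,0],-1],[[-0.0035,0.118,0],[0,0,0],-1]]';  python3 -m jog '[[[0,0,0],[0,0,0],-1],[[0,0,0],[0,0,0],-1]]'; python3 w.py w11; python3 - <<'E'
from h import *
cv2.imwrite("pics/s11.png",cv2.resize(vision.snapshot("scene")[150:300,220:400,::-1],None,fx=4,fy=4))
E
```

```text
time: 8.2
tool_pos: [383.1, -212.7, 23.8]
tcp_rot: [-46.4, 90.0, -52.5]
ft_force: [0.7, -2.2, 3.2]
finger_gap: 4.1
time: 8.62
tool_pos: [379.6, -93.6, 23.9]
tcp_rot: [-13.1, 90.0, -19.1]
ft_force: [0.6, -0.3, -0.9]
finger_gap: 4.4
time: 8.78
tool_pos: [379.8, -94.3, 23.8]
tcp_rot: [-10.4, 90.0, -16.4]
ft_force: [0.0, 0.5, 1.1]
finger_gap: 4.3
8.7833 [379.8 -94.3  23.8] z-ang -5.95 [ 0. -0. -1.] [0.  0.5 1.1] 4.3
```

View pics/w11.png

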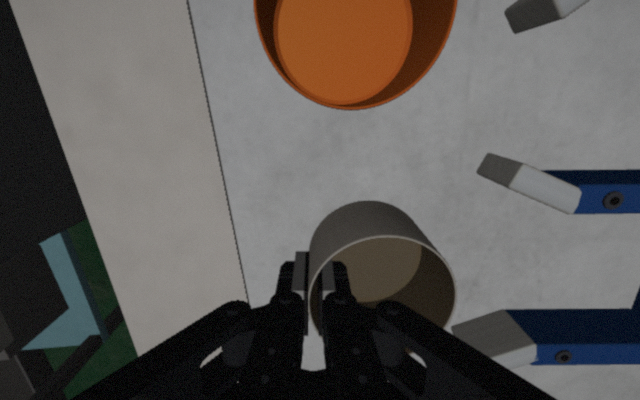

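View pics/s11.png

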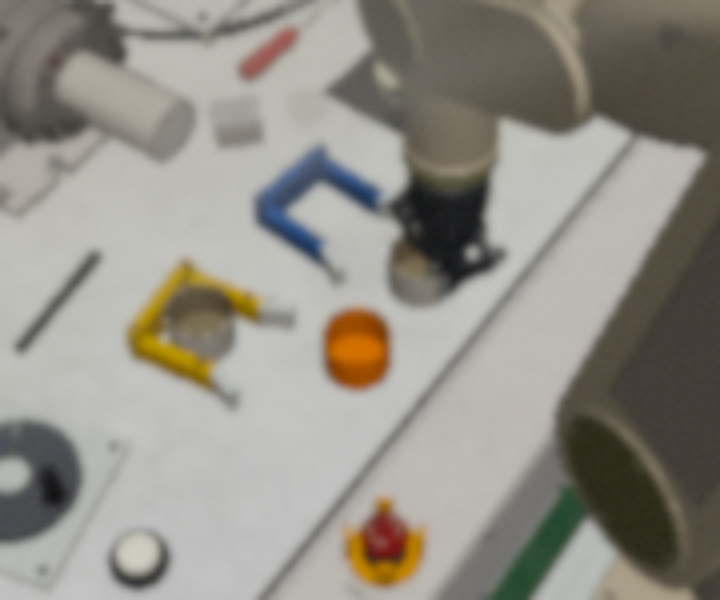

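```bash
python3 - <<'E'
from h import *
im,m,tp,R=load("w11")
# rim points (visible)
pts=[(309,290),(455,297),(386,236),(340,251),(430,257)]
q=np.array([ray(m,*p,47)[:2] for p in pts]); A=np.c_[2*q,np.ones(len(q))]; s=np.linalg.lstsq(A,(q**2).sum(1),rcond=None)[0]
print("circle",s[:2],np.sqrt(s[2]+s[0]**2+s[1]**2)); ez=R[:,2][:2]; print("tool-based",tp[:2]+29.7*ez)
a=ray(m,577,213,30)[:2]; b=ray(m,503,310,30)[:2]
print("rail inner front top corners",a,b)
c=ray(m,640,210,30)[:2]; print("left rail dir",np.degrees(np.arctan2(*(c-a)[::-1])))
for p in [(480,178),(452,329)]: print("flare tip",ray(m,*p,30)[:2])
cv2.imwrite("pics/w11c.png",cv2.resize(im[140:370,430:640],None,fx=2.6,fy=2.6))
E
```

```text
circle [408.28253411 -97.01517266] 31.06326887944882
tool-based [409.36008388 -97.39193252]
rail inner front top corners [499.37906647 -70.97104944] [ 471.67121851 -119.35420686]
left rail dir -3.036083725261624
flare tip [455.87139614 -50.50191935]
flare tip [ 447.11708322 -128.31450292]
```

View pics/w11c.png

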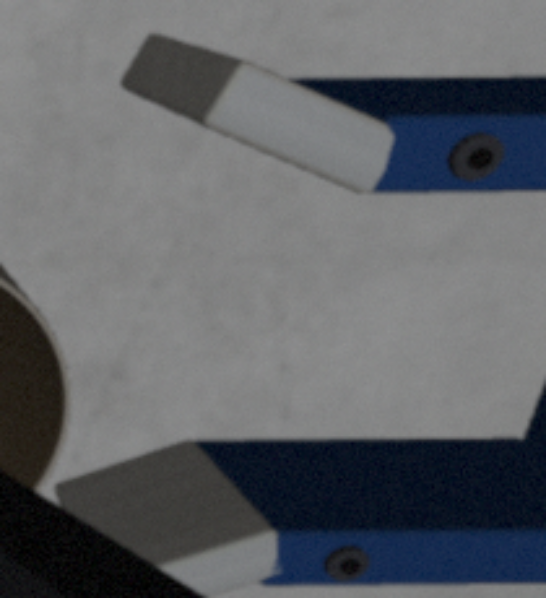

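```bash
python3 - <<'E'
from h import *
im,m,tp,R=load("w11")
f=lambda x,y,z:ray(m,x/2.6+430,y/2.6+140,z)[:2]
a,b=f(375,191,30),f(276,530,30); a2,b2=f(546,190,30),f(546,530,30)
print(a,b,a2,b2,np.linalg.norm(a-b)); d=(a2-a)+(b2-b); th=np.arctan2(d[1],d[0]); print("yaw",np.degrees(th),[np.degrees(np.arctan2(*(q)[::-1])) for q in (a2-a,b2-b)])
ex=np.array([np.cos(th),np.sin(th)]); ey=np.array([-ex[1],ex[0]])
for th in np.radians([-5.7,-6.2]):
  ex=np.array([np.cos(th),np.sin(th)]); ey=np.array([-ex[1],ex[0]])
  mid=((a+b)/2); o=mid+46*ex; print("seat",o, "cup nest y from centreline",(np.array([409,-97.3])-mid)@ey, (a-mid)@ey,(b-mid)@ey, (np.array([409,-97.3])-o)@ex)
E
```

```text
[498.20362142 -71.06571329] [ 490.53183385 -142.24755636] [526.93635663 -73.89718088] [ 543.62358794 -147.78971096] 71.59407173213685
yaw -5.8431016884990505 [np.float64(-5.628041747295862), np.float64(-5.959421538564835)]
seat [ 540.14028385 -111.22534331] cup nest y from centreline 0.8316702519268454 35.79592472361938 -35.795924723619365 -131.87493150730444
seat [ 540.09867198 -111.62460519] cup nest y from centreline 0.0822479462531099 35.797023009408434 -35.79702300940842 -131.87891925302446
```

```bash
python3 -m jog '[[[0.018,-0.0018,0],[0,0,0],-1],[[0.036,-0.0037,0],[0,0,0],-1],[[0.054,-0.0056,0],[0,0,0],-1],[[0.072,-0.0075,0],[0,0,0],-1],[[0.09,-0.0094,0],[0,0,0],-1]]'; python3 -m jog '[[[0.01,-0.001,0],[0,0,0],-1],[[0.02,-0.002,0],[0,0,0],-1],[[0.02,-0.002,0],[0,0,0],-1],[[0.02,-0.002,0],[0,0,0],-1]]';  python3 w.py w12
```

```text
time: 9.3
tool_pos: [470.2, -105.6, 23.3]
tcp_rot: [-175.9, 89.9, 178.0]
ft_force: [-5.8, 0.6, 7.5]
finger_gap: 4.1
time: 9.63
tool_pos: [489.7, -107.3, 23.4]
tcp_rot: [-176.2, 90.0, 177.7]
ft_force: [0.7, -1.4, 2.1]
finger_gap: 4.3
9.6333 [ 489.7 -107.3   23.4] z-ang -6.13 [-0.001  0.    -1.   ] [ 0.7 -1.4  2.1] 4.3
```

View pics/w12.png

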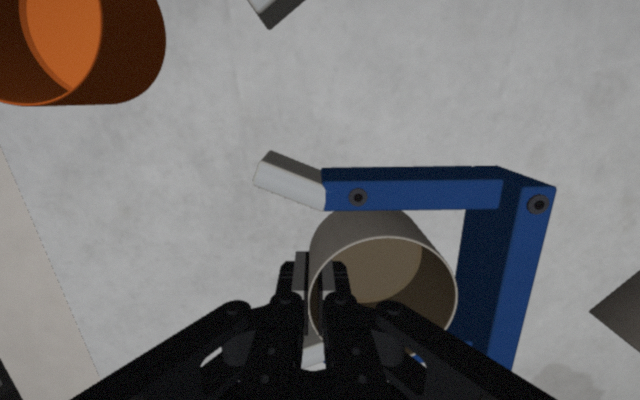

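```bash
python3 -m jog '[[[0.008,-0.0004,0],[0,0,0],-1],[[0.014,-0.0008,0],[0,0,0],-1],[[0.018,-0.0012,0],[0,0,0],-1],[[0.02,-0.0014,0],[0,0,0],-1],[[0.0205,-0.0014,0],[0,0,0],-1]]'; python3 -m jog '[[[0,0,0],[0,0,0],-1],[[0.001,0,0],[0,0,0],-1],[[0.001,0,0],[0,0,0],-1]]';  python3 w.py w13
```

```text
time: 10.1
tool_pos: [510.4, -107.9, 23.6]
tcp_rot: [172.2, 90.0, 166.2]
ft_force: [-0.5, 0.2, -0.3]
finger_gap: 4.2
time: 10.35
tool_pos: [510.5, -107.7, 23.4]
tcp_rot: [174.5, 89.9, 168.4]
ft_force: [-3.2, -0.0, 0.5]
finger_gap: 4.4
10.35 [ 510.5 -107.7   23.4] z-ang -6.07 [-0.002  0.    -1.   ] [-3.2 -0.   0.5] 4.4
```

View pics/w13.png

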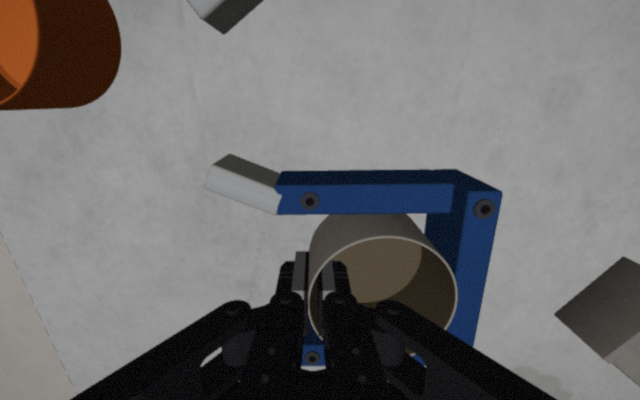

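```bash
python3 -m jog '[[[0.0008,0,0],[0,0,0],-1],[[0.0015,0,0],[0,0,0],-1],[[0.0015,0,0],[0,0,0],-1]]'; python3 -m jog '[[[0,0,0],[0,0,0],-1],[[0,0,0],[0,0,0],-1]]'
```

```text
time: 10.65
tool_pos: [510.6, -107.7, 23.3]
tcp_rot: [179.0, 89.7, 172.9]
ft_force: [-12.5, -0.6, 7.9]
finger_gap: 4.0
time: 10.82
tool_pos: [510.6, -107.7, 23.4]
tcp_rot: [179.1, 89.7, 173.1]
ft_force: [-12.7, -0.1, 8.4]
finger_gap: 4.2
```

The cup is at the stop: the reaction rises to 12.7 N with no further motion. Relieving, opening and lifting out.

```bash
python3 -m jog '[[[-0.002,0,0],[0,0,0],-1],[[-0.002,0,0],[0,0,0],-0.7],[[-0.002,0,0],[0,0,0],-0.4],[[-0.002,0,0],[0,0,0],-0.4],[[-0.002,0,0],[0,0,0],-0.4]]'; python3 w.py w14;  python3 -m jog '[[[0,0,0.008],[0,0,0],-0.4],[[0,0,0.025],[0,0,0],-0.4],[[0,0,0.06],[0,0,0],-0.4],[[0,0,0.1],[0,0,0],-0.4],[[-0.01,0.03,0.12],[0,0,0],-0.4]]'; python3 w.py w15
```

```text
time: 11.23
tool_pos: [511.3, -108.0, 24.1]
tcp_rot: [-6.7, 89.9, -12.7]
ft_force: [-0.5, -0.2, -0.5]
finger_gap: 25.5
11.2333 [ 511.3 -108.    24.1] z-ang -6.07 [ 0.001 -0.    -1.   ] [-0.5 -0.2 -0.5] 25.5
time: 11.7
tool_pos: [504.0, -81.5, 149.8]
tcp_rot: [-20.8, 89.5, -27.1]
ft_force: [1.6, -0.0, 0.8]
finger_gap: 25.6
11.7 [504.  -81.5 149.8] z-ang -6.24 [ 0.007 -0.004 -1.   ] [ 1.6 -0.   0.8] 25.6
```

View pics/w15.png

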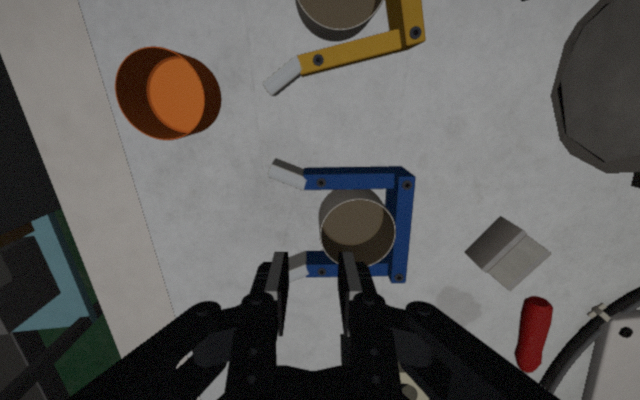

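The cup's rim is at about (358,232), inside the blue nest and against the bar. Going to the dial.

```bash
python3 -m jog '[[[0.0,0.04,0.01],[0,0,0],-0.3],[[0.005,0.075,0.01],[0,0,-0.1],-0.3],[[0.01,0.11,0.01],[0,0,-0.22],-0.3],[[0.015,0.145,0.01],[0,0,-0.34],-0.3],[[0.015,0.18,0.01],[0,0,-0.46],-0.3]]'; python3 -m jog '[[[0.005,0.035,0.0],[0,0,-0.12],-0.3],[[0.005,0.07,0.0],[0,0,-0.24],-0.3],[[0.005,0.11,0.0],[0,0,-0.36],-0.3],[[0.005,0.14,0.01],[0,0,-0.48],-0.3],[[0.005,0.17,0.01],[0,0,-0.52],-0.3]]';python3 -m jog '[[[0,0,0],[0,0,0],-0.3],[[0,0,0],[0,0,0],-0.3],[[0,0,0],[0,0,0],-0.3]]'; python3 w.py w16; python3 - <<'E'
from h import *
im,m,tp,R=load("w15")
q=[ray(m,*p,47)[:2] for p in [(320,232),(396,232),(358,198),(358,267)]]; print("cup",np.mean(q,0))
E
```

```text
time: 12.17
tool_pos: [516.5, 101.3, 154.8]
tcp_rot: [38.6, 89.9, 6.4]
ft_force: [1.1, 0.2, 0.1]
finger_gap: 29.8
time: 12.58
tool_pos: [521.1, 272.2, 165.9]
tcp_rot: [90.2, 89.9, 28.2]
ft_force: [0.8, -0.8, 0.8]
finger_gap: 29.8
time: 12.83
tool_pos: [520.7, 269.6, 163.8]
tcp_rot: [-57.0, 90.0, -118.5]
ft_force: [0.2, -0.7, 0.2]
finger_gap: 30.1
12.8333 [520.7 269.6 163.8] z-ang -61.54 [-0. -0. -1.] [ 0.2 -0.7  0.2] 30.1
cup [ 539.88589719 -108.62834646]
```

View pics/w16.png

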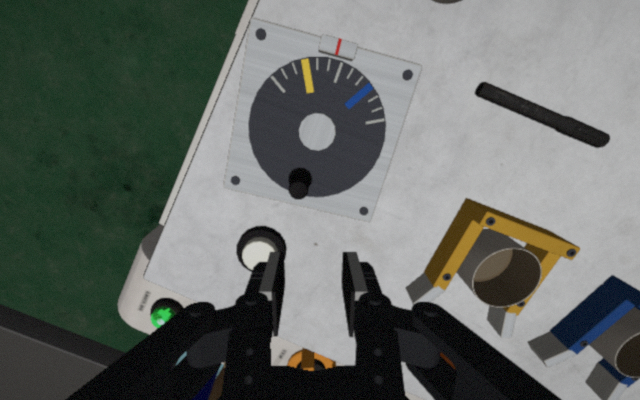

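The wrist view shows the dial around (317,130), the red index at (338,46), the blue mark at about (359,96), the post at (300,185), and the button at (259,252). Measuring these.

```bash
python3 - <<'E'
from h import *
im,m,tp,R=load("w16"); print(r.sense()['time'])
cv2.imwrite("pics/w16c.png",cv2.resize(im[10:285,210:440],None,fx=2.1,fy=2.1,interpolation=cv2.INTER_CUBIC)[:600])
b,g,rr=[im[:,:,i].astype(int) for i in range(3)]
def cen(mask,z,name,roi):
    k=np.zeros(mask.shape,np.uint8); x0,x1,y0,y1=roi; k[y0:y1,x0:x1]=mask[y0:y1,x0:x1]
    n,l,s,c=cv2.connectedComponentsWithStats(k); i=1+np.argmax(s[1:,4]); w=ray(m,*c[i],z); print(name,s[i],c[i].round(1),w.round(1)); return w
red=cen((rr-g>60)&(rr-b>60),24,"red",(310,370,30,65))
blue=cen((b-rr>40),23,"blue",(335,390,75,115))
yel=cen((rr-b>60)&(g-b>40),23,"yel",(290,325,50,100))
hub=cen((rr>130),23,"hub",(293,342,108,155))
post=cen((np.maximum(np.maximum(b,g),rr)<38),61,"post",(280,320,165,205))
q=np.array([ray(m,*p,23)[:2] for p in [(248,131),(386,126),(316,56),(355,186),(262,169)]])
A=np.c_[2*q,np.ones(len(q))]; s=np.linalg.lstsq(A,(q**2).sum(1),rcond=None)[0]; print("disc",s[:2],np.sqrt(s[2]+s[0]**2+s[1]**2))
for C in (hub[:2],s[:2]):
    an=lambda p: np.degrees(np.arctan2(*(p[:2]-C)[::-1]))
    print("red",an(red),"blue",an(blue),"yel",an(yel),"post",an(post),np.linalg.norm(post[:2]-C))
c=[ray(m,*p,10)[:2] for p in [(253,20),(420,66),(371,221),(224,185)]]; print("plate",np.round(c,1),np.mean(c,0))
E
```

```text
12.8833
red [335  39   7  16  44] [337.9  46.5] [637.8 310.7  24. ]
blue [345  83  28  26 262] [358.5  95.5] [614.2 277.1  23. ]
yel [301  58  13  35 273] [307.1  75.2] [607.6 322.3  23. ]
hub [ 299  114   36   36 1037] [316.6 131.4] [571.7 293.8  23. ]
post [289 168  23  30 554] [299.3 182. ] [534.  289.3  61. ]
disc [571.59064118 293.25347959] 59.787687324823416
red 14.296886436919813 blue -21.517734993274246 yel 38.45489124689733 post -173.10888333723636 37.94344858951702
red 14.722414806903988 blue -20.823510050576633 yel 38.90886579536504 post -173.92040246886586 37.7761510534842
plate [[624.  381.4]
 [660.4 241.7]
 [519.6 203.2]
 [484.  347.3]] [571.98953257 293.39659339]
```

View pics/w16c.png

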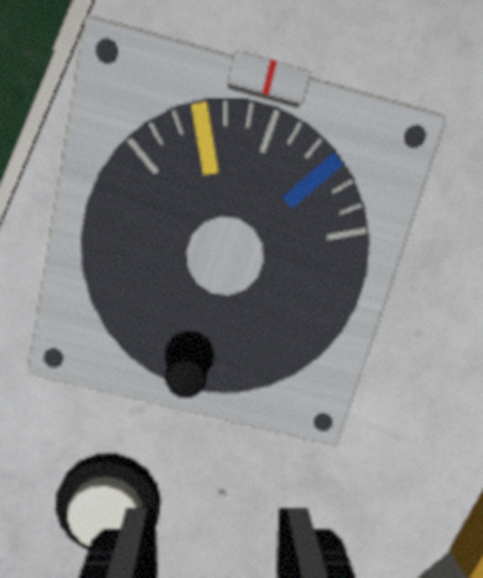

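```bash
python3 -m jog '[[[0.0066,0.017,-0.02],[0,0,0],-0.3],[[0.0066,0.017,-0.05],[0,0,0],-0.3],[[0.0066,0.017,-0.078],[0,0,0],-0.3],[[0.0066,0.017,-0.083],[0,0,0],-0.3],[[0.0066,0.017,-0.083],[0,0,0],-0.3]]'; python3 -m jog '[[[0,0,0],[0,0,0],-0.3],[[0,0,0],[0,0,0],-0.3]]'; python3 w.py w17; python3 - <<'E'
from h import *
im,m,tp,R=load("w16")
print(ray(m,298.6,189.5,61))
for z in (15,25,35): print("btn",ray(m,258,253,z))
E
```

```text
time: 13.3
tool_pos: [525.6, 284.6, 78.1]
tcp_rot: [-93.3, 89.7, -155.0]
ft_force: [0.5, -1.0, -0.1]
finger_gap: 29.7
time: 13.47
tool_pos: [529.1, 286.7, 83.2]
tcp_rot: [84.6, 89.8, 22.9]
ft_force: [0.7, -0.3, 0.2]
finger_gap: 30.0
13.4667 [529.1 286.7  83.2] z-ang -61.66 [ 0.003  0.001 -1.   ] [ 0.7 -0.3  0.2] 30.0
[528.30860874 286.92036578  61.        ]
btn [436.133673   287.81307274  15.        ]
btn [441.71658771 288.57711946  25.        ]
btn [447.29950241 289.34116618  35.        ]
```

View pics/w17.png

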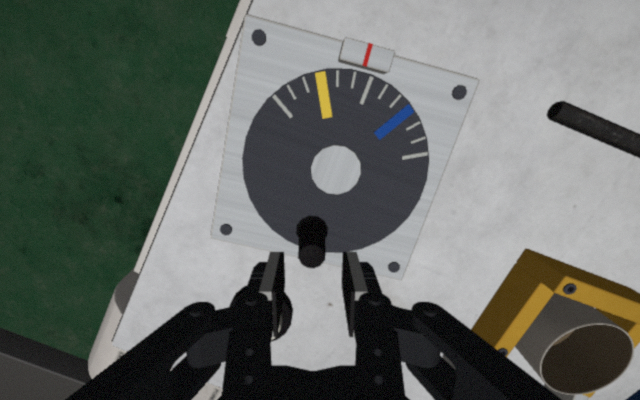

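```bash
python3 -m jog '[[[0,0,-0.012],[0,0,0],-0.3],[[0,0,-0.025],[0,0,0],-0.3],[[0,0,-0.034],[0,0,0],-0.3],[[0,0,-0.034],[0,0,0],-0.3],[[0,0,-0.034],[0,0,0],-0.3]]' 30; python3 -m jog '[[[0,0,0],[0,0,0],-0.45],[[0,0,0],[0,0,0],-0.55],[[0,0,0],[0,0,0],-0.7],[[0,0,0],[0,0,0],-0.8],[[0,0,0],[0,0,0],-0.8]]' 30; python3 w.py w18
```

```text
time: 13.93
tool_pos: [526.2, 286.1, 45.0]
tcp_rot: [-94.5, 89.8, -156.1]
ft_force: [-0.3, 0.2, 0.2]
finger_gap: 30.1
time: 14.35
tool_pos: [527.8, 286.9, 47.4]
tcp_rot: [91.1, 89.9, 29.5]
ft_force: [-1.5, 0.6, 2.5]
finger_gap: 15.1
14.35 [527.8 286.9  47.4] z-ang -61.62 [ 0.001  0.    -1.   ] [-1.5  0.6  2.5] 15.1
```

View pics/w18.png

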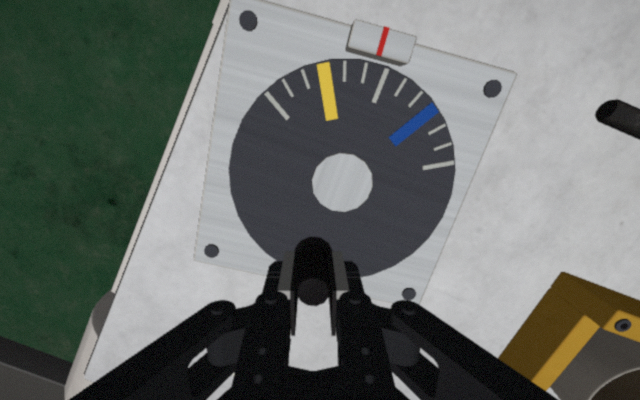

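```bash
python3 -m jog '[[[0.0012,-0.0055,0],[0,0,0.1],-0.8],[[0.0031,-0.0108,0],[0,0,0.2],-0.8],[[0.0055,-0.0157,0],[0,0,0.3],-0.8],[[0.0087,-0.0204,0],[0,0,0.4],-0.8],[[0.0123,-0.0247,0],[0,0,0.5],-0.8]]' 30; python3 -m jog '[[[0,0,0],[0,0,0],-0.8],[[0,0,0],[0,0,0],-0.8],[[0,0,0],[0,0,0],-0.8]]'; python3 w.py w19; cat > dial.py <<'E'
from h import *
import sys
im,m,tp,R=load(sys.argv[1])
b,g,rr=[im[:,:,i].astype(int) for i in range(3)]
C=np.array([571.8,293.4])
def cen(mask,z,name):
    u0,v0=[int(t) for t in proj(m,[571.8,293.4,23])]
    k=mask.astype(np.uint8); yy,xx=np.mgrid[:400,:640]
    W=np.array([ray(m,x,y,z)[:2] for y,x in zip(*np.nonzero(k))]); 
    d=np.linalg.norm(W-C,axis=1); lo,hi=(60,85) if name=="red" else (20,62)
    W=W[(d>lo)&(d<hi)]; c=W.mean(0); print(name,len(W),c.round(1),np.degrees(np.arctan2(*(c-C)[::-1])).round(2))
cen((rr-g>50)&(rr-b>50),24,"red"); cen((b-rr>40),23,"blue"); cen((rr-b>60)&(g-b>40),23,"yel")
E
python3 dial.py w19
```

```text
time: 14.82
tool_pos: [538.8, 262.9, 47.3]
tcp_rot: [177.4, 89.9, 144.8]
ft_force: [-7.5, 4.2, 8.0]
finger_gap: 15.3
time: 15.07
tool_pos: [539.3, 262.1, 47.3]
tcp_rot: [-152.3, 89.9, 174.8]
ft_force: [-6.7, -0.0, 6.5]
finger_gap: 15.1
15.0667 [539.3 262.1  47.3] z-ang -32.95 [-0.001  0.    -1.   ] [-6.7 -0.   6.5] 15.1
red 147 [638.2 310.7] 14.61
blue 735 [616.2 304.8] 14.43
yel 761 [584.3 337.8] 74.23
```

View pics/w19.png

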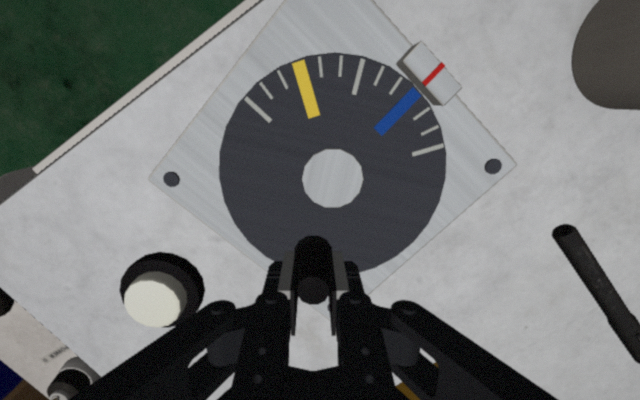

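Blue mark 14.4°, index 14.6°: the dial is aligned. Releasing and lifting.

```bash
python3 -m jog '[[[0,0,0],[0,0,0],-0.6],[[0,0,0],[0,0,0],-0.4],[[0,0,0],[0,0,0],-0.3],[[0,0,0],[0,0,0],-0.3],[[0,0,0],[0,0,0],-0.3]]'; python3 -m jog '[[[0,0,0.01],[0,0,0],-0.3],[[0,0,0.035],[0,0,0],-0.3],[[0,0,0.06],[0,0,0],-0.3],[[-0.02,0,0.065],[0,0,0],-0.3],[[-0.05,0,0.065],[0,0,0],-1]]'; python3 -m jog '[[[-0.015,0.01,0],[0,0,0],-1],[[-0.015,0.01,0],[0,0,0],-1],[[-0.015,0.01,0],[0,0,0],-1]]'; python3 w.py w20; python3 dial.py w20
```

```text
time: 15.53
tool_pos: [540.0, 261.9, 46.7]
tcp_rot: [30.1, 90.0, -2.9]
ft_force: [-0.7, 0.2, -0.3]
finger_gap: 29.8
time: 15.95
tool_pos: [493.4, 262.7, 116.4]
tcp_rot: [53.7, 89.5, 20.7]
ft_force: [-0.8, -0.1, -0.4]
finger_gap: 18.9
time: 16.2
tool_pos: [474.7, 272.4, 112.7]
tcp_rot: [53.0, 89.9, 20.2]
ft_force: [0.3, 1.1, 0.5]
finger_gap: -0.4
16.2 [474.7 272.4 112.7] z-ang -32.9 [ 0.001  0.    -1.   ] [0.3 1.1 0.5] -0.4
red 76 [638.  310.7] 14.62
blue 408 [615.9 304.9] 14.55
yel 432 [584.2 337.7] 74.35
```

View pics/w20.png

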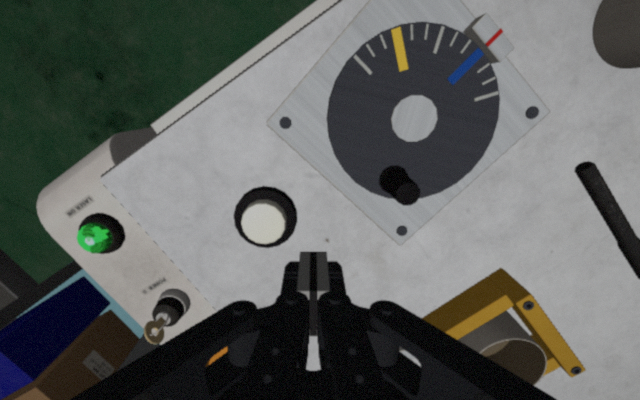

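```bash
python3 - <<'E'
from h import *
L=[]
for n,roi in [("w19",(115,195,262,330)),("w20",(230,300,190,250)),("w16",(235,285,230,272))]:
    im,m,tp,R=load(n); x0,x1,y0,y1=roi
    k=np.zeros((400,640),np.uint8); k[y0:y1,x0:x1]=((im.min(2)>125))[y0:y1,x0:x1]
    nn,l,s,c=cv2.connectedComponentsWithStats(k); i=1+np.argmax(s[1:,4])
    p=[s[i][0]+s[i][2]/2-.5,s[i][1]+s[i][3]/2-.5]; print(n,s[i],c[i].round(1),p)
    q=np.array([ray(m,*c[i],z) for z in (0,40)]); L.append(q); print(q.round(1), np.linalg.norm(ray(m,s[i][0],c[i][1],25)-ray(m,s[i][0]+s[i][2],c[i][1],25)))
(a,b,c)=L
for z in range(0,45,5): print(z,[ (q[0]+(q[1]-q[0])*z/40)[:2].round(1).tolist() for q in L])
E
```

```text
w19 [ 115  262   65   68 2965] [143.7 303.7] [np.float64(147.0), np.float64(295.5)]
[[412.5 283.    0. ]
 [450.6 293.8  40. ]] 39.02557380689431
w20 [ 241  204   44   40 1367] [262.6 223.3] [np.float64(262.5), np.float64(223.5)]
[[428.7 281.    0. ]
 [443.5 290.9  40. ]] 33.99147340079243
w16 [242 241  32  29 591] [255.9 253.3] [np.float64(257.5), np.float64(255.0)]
[[426.4 288.5   0. ]
 [448.9 291.3  40. ]] 31.488984799172965
0 [[412.5, 283.0], [428.7, 281.0], [426.4, 288.5]]
5 [[417.3, 284.4], [430.6, 282.2], [429.2, 288.9]]
10 [[422.0, 285.7], [432.4, 283.5], [432.0, 289.2]]
15 [[426.8, 287.1], [434.3, 284.7], [434.8, 289.6]]
20 [[431.5, 288.4], [436.1, 285.9], [437.6, 289.9]]
25 [[436.3, 289.8], [438.0, 287.2], [440.5, 290.3]]
30 [[441.1, 291.1], [439.8, 288.4], [443.3, 290.6]]
35 [[445.8, 292.5], [441.7, 289.7], [446.1, 291.0]]
40 [[450.6, 293.8], [443.5, 290.9], [448.9, 291.3]]
```

```bash
python3 -m jog '[[[-0.036,0.0155,-0.005],[0,0,0],-1],[[-0.036,0.0155,-0.03],[0,0,0],-1],[[-0.036,0.0155,-0.05],[0,0,0],-1],[[-0.036,0.0155,-0.058],[0,0,0],-1],[[-0.036,0.0155,-0.058],[0,0,0],-1]]'; python3 -m jog '[[[0,0,0],[0,0,0],-1],[[0,0,0],[0,0,0],-1]]'; python3 w.py w21
```

```text
time: 16.67
tool_pos: [437.9, 286.3, 51.6]
tcp_rot: [-116.3, 89.8, -149.4]
ft_force: [0.4, -1.0, -0.7]
finger_gap: 0.3
time: 16.83
tool_pos: [440.2, 287.6, 55.1]
tcp_rot: [58.2, 89.9, 25.2]
ft_force: [-0.2, -0.1, 0.4]
finger_gap: -0.1
16.8333 [440.2 287.6  55.1] z-ang -33.01 [ 0.002  0.001 -1.   ] [-0.2 -0.1  0.4] -0.1
```

View pics/w21.png

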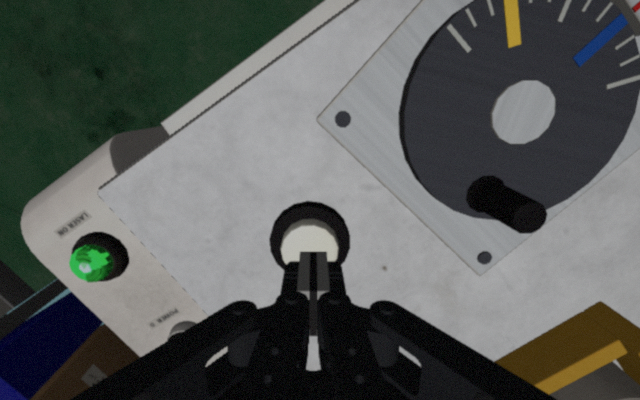

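```bash
python3 - <<'E'
from h import *
im,m,tp,R=load("w21")
for z in (20,25,30): print(z,ray(m,310,249,z), np.linalg.norm(ray(m,279,245,z)-ray(m,341,245,z)), ray(m,310,222,z))
b=ray(load("w20")[1],262.6,223.3,25); print(b)
E
```

```text
20 [437.20971491 286.20292821  20.        ] 37.448797928316225 [446.87934959 300.9579182   20.        ]
25 [438.64022365 288.30403449  25.        ] 36.343512619150566 [448.02446318 302.62353724  25.        ]
30 [440.07073239 290.40514077  30.        ] 35.238227309984936 [449.16957678 304.28915627  30.        ]
[437.94966862 287.14481879  25.        ]
```

```bash
python3 -m jog '[[[-0.001,0.0005,-0.008],[0,0,0],-1],[[-0.001,0.0005,-0.016],[0,0,0],-1],[[-0.001,0.0005,-0.019],[0,0,0],-1],[[-0.001,0.0005,-0.021],[0,0,0],-1],[[-0.001,0.0005,-0.021],[0,0,0],-1]]'; python3 -m jog '[[[0,0,-0.001],[0,0,0],-1],[[0,0,-0.002],[0,0,0],-1],[[0,0,-0.003],[0,0,0],-1],[[0,0,-0.003],[0,0,0],-1]]'
```

```text
time: 17.3
tool_pos: [437.2, 287.6, 31.9]
tcp_rot: [-118.7, 89.9, -151.7]
ft_force: [-0.6, 0.3, 0.9]
finger_gap: 0.4
time: 17.63
tool_pos: [438.1, 288.1, 30.0]
tcp_rot: [62.4, 90.0, 29.4]
ft_force: [0.5, 0.6, 1.6]
finger_gap: -0.0
```

```bash
python3 -m jog '[[[0,0,-0.001],[0,0,0],-1],[[0,0,-0.002],[0,0,0],-1],[[0,0,-0.003],[0,0,0],-1],[[0,0,-0.003],[0,0,0],-1]]'; python3 -m jog '[[[0,0,-0.001],[0,0,0],-1],[[0,0,-0.002],[0,0,0],-1],[[0,0,-0.003],[0,0,0],-1],[[0,0,-0.003],[0,0,0],-1]]'
```

```text
time: 17.97
tool_pos: [438.1, 288.1, 26.9]
tcp_rot: [60.4, 90.0, 27.4]
ft_force: [-0.1, 0.7, 2.9]
finger_gap: 0.3
time: 18.3
tool_pos: [438.1, 288.1, 24.1]
tcp_rot: [62.6, 90.0, 29.6]
ft_force: [-0.5, 0.3, 3.9]
finger_gap: -0.1
```

```bash
python3 -m jog '[[[0,0,-0.001],[0,0,0],-1],[[0,0,-0.002],[0,0,0],-1],[[0,0,-0.003],[0,0,0],-1],[[0,0,-0.003],[0,0,0],-1]]'; python3 w.py w22
```

```text
time: 18.63
tool_pos: [438.4, 288.2, 23.6]
tcp_rot: [24.5, 90.0, -8.4]
ft_force: [-12.7, -7.2, 31.9]
finger_gap: -0.0
18.6333 [438.4 288.2  23.6] z-ang -32.96 [ 0. -0. -1.] [-12.7  -7.2  31.9] -0.0
```

View pics/w22.png

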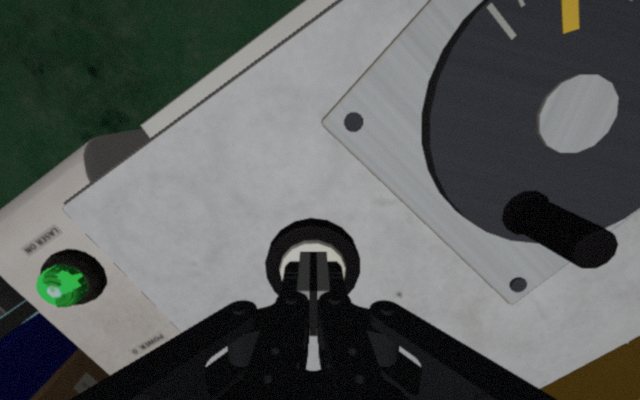

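The force jumped to 32 N with no further travel and the button is sunk, so it is fully down. Lifting and checking everything.

```bash
python3 -m jog '[[[0,0,0.005],[0,0,0],-1],[[0,0,0.02],[0,0,0],-1],[[0,0,0.05],[0,0,0],-1],[[0,0,0.09],[0,0,0],-1],[[-0.02,-0.03,0.12],[0,0,0],-1]]'; python3 -m jog '[[[-0.02,-0.03,0.03],[0,0,0],-1],[[-0.03,-0.06,0.04],[0,0,0],-1],[[-0.03,-0.09,0.04],[0,0,0],-1],[[-0.03,-0.09,0.04],[0,0,0],-1],[[-0.03,-0.09,0.04],[0,0,0],-1]]'; python3 w.py w23; python3 dial.py w23; python3 - <<'E'
from h import *
im=vision.snapshot("top")[:,:,::-1]; cv2.imwrite("pics/t2.png",cv2.resize(im[150:250,170:400],None,fx=3.4,fy=3.4,interpolation=cv2.INTER_CUBIC))
E
```

```text
time: 19.1
tool_pos: [422.3, 263.7, 140.6]
tcp_rot: [71.3, 89.7, 38.3]
ft_force: [1.9, 0.3, 2.4]
finger_gap: -0.0
time: 19.52
tool_pos: [390.1, 170.2, 177.5]
tcp_rot: [52.1, 90.0, 19.0]
ft_force: [0.1, 0.3, -0.4]
finger_gap: -0.4
19.5167 [390.1 170.2 177.5] z-ang -33.13 [ 0.001  0.    -1.   ] [ 0.1  0.3 -0.4] -0.4
red 0 [nan nan] nan
blue 0 [nan nan] nan
yel 0 [nan nan] nandial.py:11: RuntimeWarning: Mean of empty slice.
  W=W[(d>lo)&(d<hi)]; c=W.mean(0); print(name,len(W),c.round(1),np.degrees(np.arctan2(*(c-C)[::-1])).round(2))
  ret = um.true_divide(
```

View pics/w23.png

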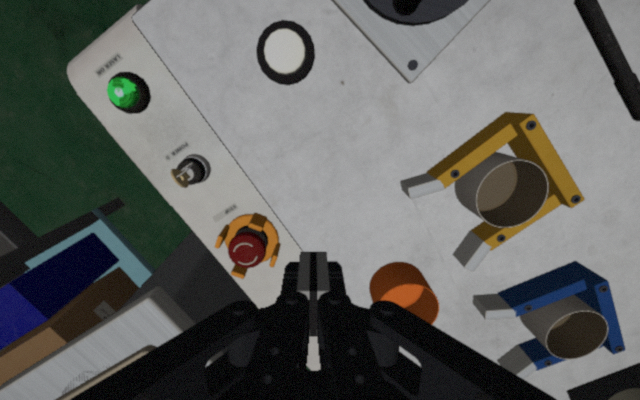

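View pics/t2.png

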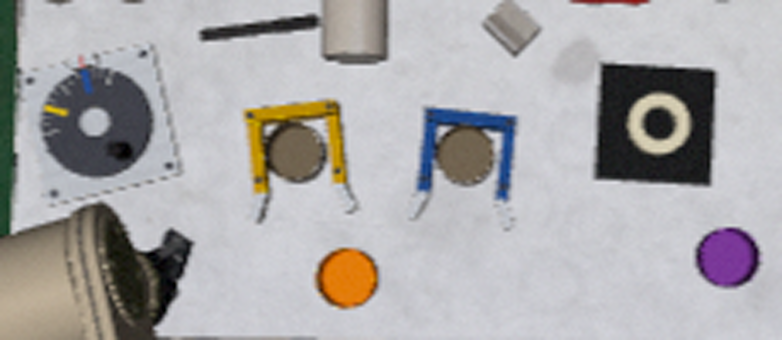

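```bash
python3 - <<'E'
from h import *
im=vision.snapshot("top")[:,:,::-1]; m=vision.camera_model("top")
b,g,rr=[im[:,:,i].astype(int) for i in range(3)]
C=np.array([571.8,293.4])
for n,mk,z in [("blue",(b-rr>50),23),("red",(rr-g>40)&(rr-b>40),24)]:
    W=np.array([ray(m,x,y,z)[:2] for y,x in zip(*np.nonzero(mk))]); d=np.linalg.norm(W-C,axis=1); W=W[(d<85)&(d>15)]; c=W.mean(0); print(n,len(W),np.degrees(np.arctan2(*(c-C)[::-1])).round(1))
hsv=cv2.cvtColor(np.ascontiguousarray(im),cv2.COLOR_BGR2HSV); h,s,v=[hsv[:,:,i].astype(int) for i in range(3)]
k=((h>10)&(h<30)&(s>40)&(s<110)&(v<200)).astype(np.uint8)
nn,l,st,ce=cv2.connectedComponentsWithStats(k)
for i in range(1,nn):
    if st[i][4]>150 and 170<ce[i][1]<230 and ce[i][0]<340: print("cup",ce[i],ray(m,*ce[i],47).round(1))
print(r.sense()['time'], r.sense()['ft_force'])
E
```

```text
blue 14 11.8
red 2 13.5
cup [255.66666667 193.73423423] [540.   72.5  47. ]
cup [306.41148325 194.66507177] [ 538.5 -112.4   47. ]
19.6667 [ 0.37183203 -0.21645608 -0.93714831]
```

The checks agree: the cup is at (538.5, -112.4) against a seat of about (540, -111.5), the other cup has not moved, and the blue mark is at the index. Handing in.

```bash
python3 -c "
from bench import order
print(order.hand_in())"
```

```text
the job is handed in; nothing more can be done
None
```

The whole job is done and handed in at about 19.7 s on the robot's clock; it reported no verdict.

- **Tape:** it was in the blue nest. I pinched its wall, lifted it out and laid it flat on the mat, about 2 mm from the mat's centre.
- **Waiting cup:** I slid it along the worktop by its rim wall into the blue nest until the stop pushed back with about 13 N. The last top view puts it about 2 mm from the seat.
- **Other cup:** the one in the yellow nest measures within 0.2 mm of where it started.
- **Dial:** I turned it counterclockwise by its post. After release, the close wrist view put the blue mark at 14.55° and the red index at 14.62°.
- **Start button:** I pressed it until it stopped hard at about 32 N. It looked raised again afterwards, and the arm ended clear of everything.

**Where checks disagreed:**
- **Dial:** the final top view put the blue mark at 11.8° and the index at 13.5°, from only 14 and 2 pixels. That is still inside the 4.5° limit.
- **Dial recheck:** after the press, the wrist camera no longer had the dial's marks in view.
- **Cup:** one wrist reading taken while the arm was moving put the cup 3 mm from the seat, inside the 9 mm limit.

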